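Gauge a gear unit through its guide tube and present the rod for reading

TASK

Take the gauge rod off its stand, push it down the slanted guide tube of the gear unit until its collar stops against the tube's mouth, and pull it right out again. Then present it for reading: hold the rod level and still with its tip over the log book, 10 to 30 cm above the cover, and finish there with the rod still held in the gripper, touching nothing else. Leave the log book and the other loose things on the bench where they are.

Things in the scene. Friction and masses are not known exactly. Their poses are not given: they have to be found in the camera images.
- gauge_rod: Steel gauge rod, 216 mm, 0.17 kg. Origin: on its axis at the collar's front face; +y along the axis to the tip. Round shaft 10 mm dia., 110 mm long, dark rings near the tip. Collar: disc 38 mm dia., y = 0 to -6 mm. Black handle y = -6 to -106 mm, flat-sided, 16 mm wide (x), 24 mm tall (z). Starts lying level on the stand, z up, its axis 130 mm above the bench.
- rod_tip (a point): Centre of the tip of the gauge rod's shaft, 110 mm from the collar's front face along the rod's +y. Axes as the rod's.
- rod_grip (a point): Point on the rod's axis in the middle of the free part of the handle, 50 mm behind the collar's front face; a good place to grip across the 16 mm flat sides. Axes as the rod's.
- rod_stand: Fixed stand: dark base 60 x 200 x 10 mm, two aluminium uprights 34 mm wide (x), 10 mm thick (y), slotted open at the top (lips up to 143 mm high): one carries the shaft at y = +75 mm, the other the handle's end at y = -94 mm. The rod lifts straight up. Origin: on the bench, below the rod's origin. A black slab 92 mm high lies just beyond; a bar juts out 0.3 m up, right of it.
- gear_unit: Fixed grey gear housing with feet, ribs, a cover plate and a shaft stub, 90 x 90 mm, 91 mm high (114 mm wide over the feet). Origin: centre of its underside on the bench, z up. The guide tube stands out of its -y side.
- guide_tube: Fixed steel tube sloping down into the gear unit at 30 deg to the horizontal. Origin: centre of its mouth, 130 mm above the bench; +z points out of the mouth along the axis, so the rod goes in along -z. Bore 16 mm dia., 118 mm deep, open at the end; mouth flares to 27 mm inside, 35 mm outside. The collar stops on the mouth, the rod's origin then being at this origin.
- log_book: Blue hard-cover log book lying shut on the bench, 210 (x) x 149 (y) x 13 mm. Origin: centre of its underside, z up. Loose.
- spare_ring: Loose steel bearing ring lying flat, 72 mm diameter, 12 mm high, a bystander. Origin: centre of its underside.
- oil_bottle: Loose oil bottle with a red spout, 42 mm diameter, 118 mm high, a bystander. Origin: centre of its underside.
- carton: Loose small green carton, 71 x 60 x 50 mm, a bystander. Origin: centre of its underside.
- micrometer: Loose micrometer lying flat, 48 x 130 x 12 mm, a bystander. Origin: centre of its underside.

How it is judged:
On the way, in this order (a step that is already met when the one before it is completed fails the run):
1. the gauge rod is fully in the guide tube, its collar against the mouth (z of gauge_rod in the frame of guide_tube below 0.004 m and distance between gauge_rod and guide_tube below 0.008 m and angle between the y axis of gauge_rod and the z axis of guide_tube, either way round below 0.12 rad), for 0.2 s.
2. the rod is pulled right out of the tube (z of rod_tip in the frame of guide_tube above 0.01 m and contact force between gauge_rod and gear_unit below 0.1 N and contact force between the fingers and gauge_rod above 1 N), for 0.2 s.
At the end, for the whole second after the job is handed in: The rod is gripped by the fingers and still (under 0.03 m/s), level within about 8 degrees, its tip above the log book's cover (inside its outline) and 8 to 32 cm above it; nothing but the gripper touches the rod, and the book and the bystanders are within 30 mm of where they were (angle between gauge_rod's own y axis and vertical between 1.42 and 1.72 rad and x of rod_tip in the frame of log_book between -0.105 and 0.105 m and y of rod_tip in the frame of log_book between -0.075 and 0.075 m and z of rod_tip in the frame of log_book between 0.095 and 0.33 m and contact force between the fingers and gauge_rod above 1 N and contact force between gauge_rod and rod_stand below 0.1 N and contact force between gauge_rod and gear_unit below 0.1 N and contact force between gauge_rod and spare_ring below 0.1 N and contact force between gauge_rod and oil_bottle below 0.1 N and contact force between gauge_rod and carton below 0.1 N and contact force between gauge_rod and micrometer below 0.1 N and contact force between gauge_rod and log_book below 0.1 N and linear speed of gauge_rod below 0.03 m/s and angular speed of gauge_rod below 0.2 rad/s and distance of each of spare_ring, oil_bottle, carton, micrometer, log_book from where it was at the start of the episode below 0.03 m); the arm keeps its last pose, push and grip.
It fails at once if the log book or a bystander is shoved or knocked over (moved more than 30 mm) (distance of any of spare_ring, oil_bottle, carton, micrometer, log_book from where it was at the start of the episode above 0.03 m).
It also fails if it takes over 48 s, if anything falls off the work surface, if the arm or the gripper's body presses on something with over 40 N, if the wrist force passes 120 N, or if a joint passes its speed limit or range.

ROBOT

A 6-joint arm with a two-finger parallel gripper is mounted at the origin on a cart in front of the work surface, level with it; the furniture and walls round the work are solid. World frame = base frame: x ahead of the robot, y to its left, z up, the work surface at z = 0. Lengths are in m, angles in rad, forces in N, time in s.
With the tool pointing down it reaches from about 0.35 to 0.95 m from the base axis. Payload 17.4 kg.
Tool frame: the origin (TCP) lies on the centre line of the jaws, within the pads' length; the fingertips stand 11 mm ahead of it and the grasp point (between the pads) lies 8 mm behind it; z points along the fingers, y is the line along which they close (so a half turn about z gives the same grasp; the last joint's range is limited). The gripper opens to 93 mm and grips with 3 to 60 N. Pads are 15 mm wide; open, the fingers measure 128 mm over their backs; the gripper's body (75 mm by 188 mm) begins 65 mm behind the grasp point.
Start: joints at [1.188, 0.116, 1.442, -0, 1.584, -0.038], TCP at [0.228, 0.635, 0.23] pointing down, gripper open.
Joint ranges: [-2.83, 2.83], [-0.83, 2.19], [0.07, 2.5], [-1.14, 4.28], [0.01, 3], [-2.97, 2.97]. Speed limits (rad/s): [1.89, 1.89, 2.22, 3.14, 3.14, 3.14].

INTERFACE

Orientations are given as a unit quaternion [w, x, y, z].
In Python, from workcell import env, optics gives the robot as it stands.
- The arm moves only by the shell command python3 -m handwheel 'ROWS' [FORCE]. ROWS is JSON, a list of rows, each an object with "offset": the shift along the tool's x, y, z in cm, a list of three; "rot": the turn, a rotation vector about the tool's x, y, z in degrees, a list of three; "claw": the closure, from 0 (fully open) to 1 (shut). In form: [{"offset": [tx, ty, tz], "rot": [wx, wy, wz], "claw": claw}, ...]. A call has 1 to 12 rows; each row shifts and turns the commanded pose from where the row before left it, along the tool's axes as they then stand; what a row does not reach is not made up. A row lasts 1/8 s, in which the tool goes at most 62.5 mm and 10.7 degrees, less where a joint would pass 70% of its speed; a pose out of reach is approached as far as the arm can. A call with a gripper value outside its range is refused whole. The fingers move at their own pace and stop on an object; FORCE is the grip in N (left out, the last holds). Time passes only in rows, so rows that do not move let the fingers close. It gives the time, the measured TCP pose, the force, the opening and the grip force at its end, in the units of the state.
- env.get_state(): the state, without advancing time (a new reading comes with each control period).
- optics.read_camera(name): name is "scene" or "top" or "wrist"; returns a dict with "pixels" (400x640x3 uint8, red, green, blue), "fovy" (degrees; the focal length in pixels is half the picture's height over the tangent of half this angle, whatever the lens; pixels are square), "cx", "cy" (the principal point, pixels), "origin" and "orientation" of the camera in the world. Camera axes: x right, y down, z forward; pixel columns grow to the right and rows downward; lengths in m; the calibration is good to about 2 mm. The wrist camera is an equidistant fisheye: a pixel r from the principal point sees the ray r / f radians off the axis. A picture is of the moment at which its call begins. There is no depth.
- env.sign_off(): hands the job in; it is judged then, once.
The state is a dict: "time_s": time; "q": joint angles; "qd": joint speeds; "joint_efforts": joint torques, N m; "position": TCP position; "ee_rot": TCP orientation; "force": force on the tool from outside, world axes, zero at the start; "moment": the same for the moment, N m; "gripper_width": finger opening in m; "grasp_force": force on a finger pad.
Only numpy, scipy, OpenCV 4.12 (cv2) and the standard library are available. Lean on these libraries where they do the work, as an engineer would, in place of code of your own. Each camera call takes 0.05 s, during which the arm holds its last target. There are 200 camera calls.

## Working session

There is one attempt and no reset: what is moved stays moved. The work goes in short steps, Python scripts to look and compute and a shell command to move; the robot and the scene stay as the last step left them, time stands still between calls to the robot, and variables do not carry over. Pictures are saved under pics/ and viewed, at most 10 in all, crops included, and the job is handed in when it is done.

```bash
ls; mkdir -p pics; python3 - <<'E'
from workcell import env, optics
import cv2
s=env.get_state();print({k:s[k] for k in ("time_s","position","ee_rot","gripper_width","force")})
for n in("scene","top","wrist"):
    c=optics.read_camera(n);print(n,c["fovy"],c["cx"],c["cy"],c["origin"],c["orientation"])
    cv2.imwrite(f"pics/{n}0.png",c["pixels"][:,:,::-1])
E
```

```text
pics
{'time_s': 0.0, 'position': array([0.22808637, 0.63509412, 0.2288935 ]), 'ee_rot': array([-1.24099594e-04,  1.71541218e-01,  9.85176772e-01, -5.69003635e-04]), 'gripper_width': 0.0928863049886347, 'force': array([ 0.28564187, -0.51545749,  0.86532219])}
scene 42.06601166463155 313.78049061550996 200.93967116777486 [-0.57707151 -0.76071426  0.71281831] [-0.47855144  0.73354207 -0.40612759  0.26070083]
top 46.432636359839194 320.3281135058695 193.33092635035496 [ 0.33287463 -0.02704721  1.47026081] [ 0.05702088 -0.70077335  0.70818426 -0.06434582]
wrist 65.70646984690485 318.4538236801058 198.57133481487875 [0.16493506 0.65803264 0.38272477] [0.10137348 0.81177953 0.57069147 0.07105392]
```

View pics/top0.png

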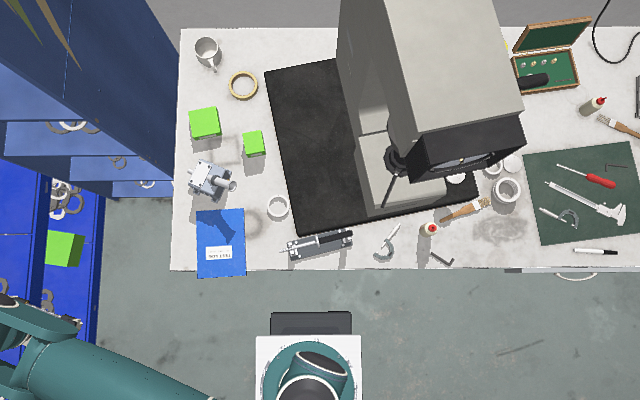

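View pics/scene0.png

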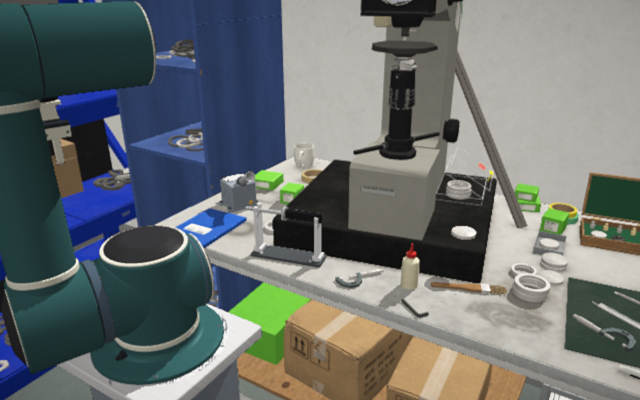

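The top view shows the rod on its stand (shaft tip near (285,250), handle end near (353,236)), the gear unit at (210,180) with the tube mouth near (230,184), and the book at (221,242). The scene view shows the stand at (290,240), the gear unit at (238,190), and a black slab behind the stand. Next I'll zoom in.

```bash
cat > h.py <<'E'
import numpy as np, cv2
from scipy.spatial.transform import Rotation as R
from workcell import env, optics
def rot(q): return R.from_quat([q[1],q[2],q[3],q[0]]).as_matrix()
def ray(c,u,v,fish=False):
    f=200/np.tan(np.radians(c["fovy"])/2); d=np.array([u-c["cx"],v-c["cy"]])/f
    if fish:
        r=np.hypot(*d); k=np.array([*(d/r*np.sin(r)),np.cos(r)]) if r>1e-9 else np.array([0,0,1.])
    else: k=np.array([*d,1.])
    k=rot(c["orientation"])@k; return np.array(c["origin"]),k/np.linalg.norm(k)
def atz(c,u,v,z,fish=False):
    o,k=ray(c,u,v,fish); return o+k*(z-o[2])/k[2]
def proj(c,P,fish=False):
    f=200/np.tan(np.radians(c["fovy"])/2); p=(np.atleast_2d(P)-c["origin"])@rot(c["orientation"])
    if fish:
        r=np.hypot(p[:,0],p[:,1]); th=np.arctan2(r,p[:,2]); s=(th/np.maximum(r,1e-9))[:,None]*p[:,:2]
    else: s=p[:,:2]/p[:,2:]
    return s*f+[c["cx"],c["cy"]]
def tri(rays):
    A=np.zeros((3,3));b=np.zeros(3)
    for o,k in rays:
        M=np.eye(3)-np.outer(k,k);A+=M;b+=M@o
    return np.linalg.solve(A,b)
def crop(n,c,x0,y0,x1,y1,s):
    cv2.imwrite(f"pics/{n}.png",cv2.resize(c["pixels"][y0:y1,x0:x1,::-1],None,fx=s,fy=s,interpolation=cv2.INTER_CUBIC))
E
python3 - <<'E'
from h import *
c=optics.read_camera("top"); crop("top1",c,180,150,370,285,4)
d=optics.read_camera("scene"); crop("scene1",d,180,155,340,275,5)
for p in [(285,250,.13),(353,236,.13),(210,180,.09),(221,242,.013),(230,184,.13)]: print(p,atz(c,*p))
E
```

```text
(285, 250, 0.13) [0.40218839 0.06042097 0.13      ]
(353, 236, 0.13) [ 0.44006417 -0.1347939   0.13      ]
(210, 180, 0.09) [0.61634995 0.28916673 0.09      ]
(221, 242, 0.013) [0.43512613 0.26696583 0.013     ]
(230, 184, 0.13) [0.59565859 0.22134264 0.13      ]
```

View pics/top1.png

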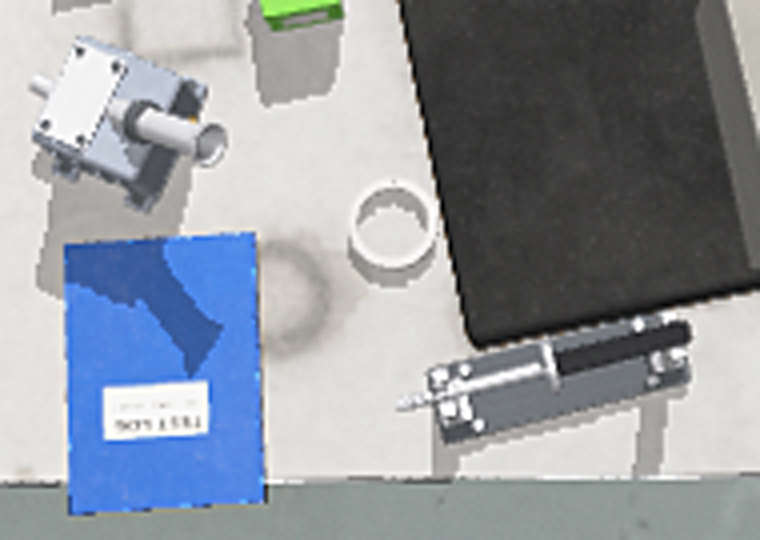

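View pics/scene1.png

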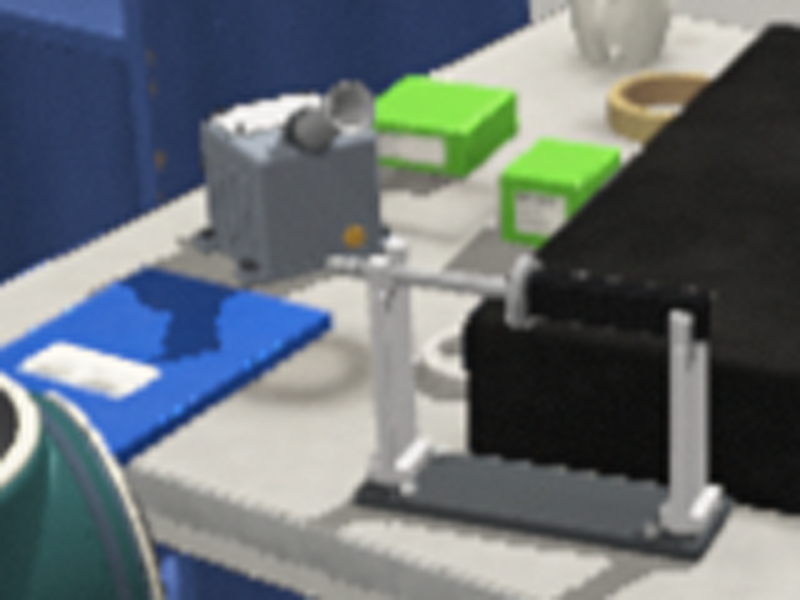

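The top crop gives the tip at (279.5,251.3), the collar at (317.3,240.8), the handle end at (352.8,233), the mouth at (233,186.3) and the book corners. The scene crop gives the tip at (246.4,207.4), the collar at (284.2,213.2) and the mouth at (250,176). Next I'll triangulate these points.

```bash
python3 - <<'E'
from h import *
c=optics.read_camera("top"); d=optics.read_camera("scene")
T=lambda u,v:(180+u/4,150+v/4)
S=lambda u,v:(180+u/5,155+v/5)
P={}
for n,a,b in [("tip",(398,405),(332,262)),("collar",(549,363),(521,291)),("hend",(691,332),(708,315)),("mouth",(212,145),(350,105)),("tubering",(138,120),(305,131))]:
    r=[ray(c,*T(*a)),ray(d,*S(*b))]; p=tri(r);P[n]=p; print(n,p.round(4),"z.13:",atz(c,*T(*a),.13).round(4),atz(d,*S(*b),.13).round(4))
for a,b in (("hend","tip"),("tubering","mouth")):
    v=P[b]-P[a];print(a,b,np.linalg.norm(v),np.degrees(np.arctan2(v[1],v[0])),np.degrees(np.arcsin(v[2]/np.linalg.norm(v))))
for q in [(65,245),(257,232),(268,503),(70,515)]: print("book",atz(c,*T(*q),.013).round(3))
for q in [(35,85),(82,38),(128,65),(80,142)]: print("cover",atz(c,*T(*q),.091).round(3))
print("ring",atz(c,*T(392,227),.012))
print("slab",atz(c,*T(475,345),.092),atz(c,*T(760,287),.092))
s=env.get_state();M=rot(s["ee_rot"]);print(M.round(3))
E
```

```text
tip [0.3992 0.0757 0.1297] z.13: [0.3988 0.0761 0.13  ] [0.399  0.0748 0.13  ]
collar [ 0.427  -0.031   0.1277] z.13: [ 0.4275 -0.0319  0.13  ] [ 0.4224 -0.0331  0.13  ]
hend [ 0.4481 -0.1334  0.131 ] z.13: [ 0.4487 -0.1343  0.13  ] [ 0.4491 -0.1317  0.13  ]
mouth [0.5884 0.2131 0.1298] z.13: [0.5889 0.2125 0.13  ] [0.5875 0.2134 0.13  ]
tubering [0.6161 0.2759 0.0899] z.13: [0.608  0.2669 0.13  ] [0.5391 0.2093 0.13  ]
hend tip 0.21476271254848925 103.15786389502048 -0.3442050576546391
tubering mouth 0.07932774975747713 -113.79185545163267 30.182458701747017
book [0.532 0.347 0.013]
book [0.541 0.197 0.013]
book [0.331 0.185 0.013]
book [0.323 0.336 0.013]
cover [0.644 0.354 0.091]
cover [0.68  0.32  0.091]
cover [0.659 0.284 0.091]
cover [0.6   0.318 0.091]
ring [0.54421415 0.09041732 0.012     ]
slab [0.44405993 0.02240822 0.092     ] [ 0.48487133 -0.18939035  0.092     ]
[[-0.941  0.338 -0.   ]
 [ 0.338  0.941 -0.   ]
 [-0.    -0.    -1.   ]]
```

```bash
python3 - <<'E'
from h import *
c=optics.read_camera("top"); d=optics.read_camera("scene")
print(tri([ray(c,385,205),ray(d,354,131)]),tri([ray(c,398,158),ray(d,400,150)]))
print(atz(c,385,205,.3),atz(d,354,131,.3),atz(d,446,128,.3))
E
python3 -m handwheel '[{"offset":[0,0,0],"rot":[0,0,9.5],"claw":0.35},{"offset":[0,0,0],"rot":[0,0,9.5],"claw":0.35},{"offset":[0,0,0],"rot":[0,0,9.5],"claw":0.35},{"offset":[0,0,0],"rot":[0,0,9.5],"claw":0.35},{"offset":[0,0,0],"rot":[0,0,9.5],"claw":0.35},{"offset":[0,0,0],"rot":[0,0,9.5],"claw":0.35}]' 40
```

```text
[ 0.49541932 -0.19502311  0.35884481] [ 0.63491945 -0.25140217  0.27953942]
[ 0.50425653 -0.20428963  0.3       ] [ 0.67317887 -0.10073684  0.3       ] [ 0.83434222 -0.30994996  0.3       ]
time_s: 1.2
position: [0.2282, 0.6353, 0.2296]
ee_rot: [-0.0, 0.623, 0.782, 0.0]
force: [0.4, -0.8, -0.4]
gripper_width: 0.0606
grasp_force: 0.0
```

```bash
python3 -m handwheel '[{"offset":[-4.0,0.2,0],"rot":[0,0,0],"claw":0.35},{"offset":[-4.0,0.2,0],"rot":[0,0,0],"claw":0.35},{"offset":[-4.0,0.2,0],"rot":[0,0,0],"claw":0.35},{"offset":[-4.0,0.2,0],"rot":[0,0,0],"claw":0.35},{"offset":[-4.0,0.2,0],"rot":[0,0,0],"claw":0.35},{"offset":[-4.0,0.2,0],"rot":[0,0,0],"claw":0.35},{"offset":[-4.0,0.2,0],"rot":[0,0,0],"claw":0.35},{"offset":[-4.0,0.2,0],"rot":[0,0,0],"claw":0.35},{"offset":[-4.0,0.2,0],"rot":[0,0,0],"claw":0.35},{"offset":[-4.0,0.2,0],"rot":[0,0,0],"claw":0.35},{"offset":[-4.0,0.2,0],"rot":[0,0,0],"claw":0.35}]' && python3 -m handwheel '[{"offset":[-4.0,0.2,0],"rot":[0,0,0],"claw":0.35},{"offset":[-4.0,0.2,0],"rot":[0,0,0],"claw":0.35},{"offset":[-4.0,0.2,0],"rot":[0,0,0],"claw":0.35},{"offset":[-4.0,0.2,0],"rot":[0,0,0],"claw":0.35},{"offset":[-4.0,0.2,0],"rot":[0,0,0],"claw":0.35},{"offset":[-4.0,0.2,0],"rot":[0,0,0],"claw":0.35},{"offset":[0,0,0],"rot":[0,0,0],"claw":0.35}]'
python3 - <<'E'
from h import *
c=optics.read_camera("wrist"); cv2.imwrite("pics/w1.png",c["pixels"][:,:,::-1])
s=env.get_state();M=rot(s["ee_rot"]);print(s["position"],M.round(3))
r=np.array([np.cos(np.radians(103.2)),np.sin(np.radians(103.2)),0]);tip=np.array([.399,.0757,.13]);g=tip-.16*r
print("delta tool cm",(M.T@(g-s["position"])*100).round(2))
print(proj(c,[tip,tip-.11*r,g,tip-.216*r],True).round(1))
E
```

```text
time_s: 2.58
position: [0.3505, 0.2108, 0.2299]
ee_rot: [0.0, 0.621, 0.784, 0.0]
force: [1.0, -0.1, -0.1]
gripper_width: 0.0605
grasp_force: 0.0
time_s: 3.45
position: [0.4173, -0.0207, 0.2296]
ee_rot: [-0.0, 0.622, 0.783, -0.0]
force: [0.1, 0.2, -0.5]
gripper_width: 0.0603
grasp_force: 0.0
[ 0.41705066 -0.01954435  0.22961571] [[-0.227  0.974 -0.   ]
 [ 0.974  0.227  0.   ]
 [ 0.    -0.    -1.   ]]
delta tool cm [-6.32  0.43  9.96]
[[322.7  84.7]
 [322.8 216. ]
 [322.7 268.2]
 [322.6 317.6]]
```

View pics/w1.png

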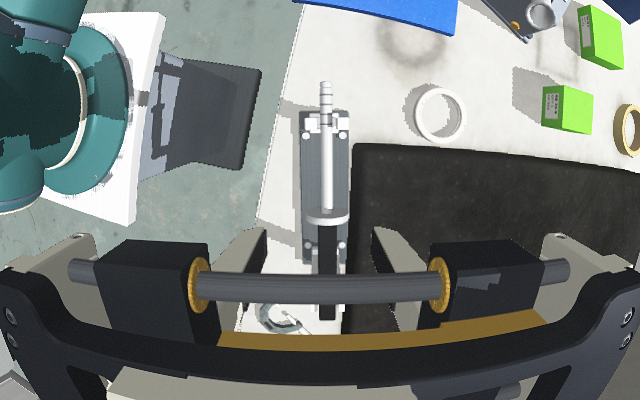

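The wrist view shows the rod axis running vertically at column 325–328: tip (325,83), collar (325,214), handle end (327,318). My prediction was column 322.7, so I shift about 2.5 mm along tool +y and descend.

```bash
python3 -m handwheel '[{"offset":[-2.1,0.3,0],"rot":[0,0,0],"claw":0.35},{"offset":[-2.1,0.3,0],"rot":[0,0,0],"claw":0.35},{"offset":[-2.1,0.1,0],"rot":[0,0,0],"claw":0.35},{"offset":[0,0,2.5],"rot":[0,0,0],"claw":0.35},{"offset":[0,0,2.5],"rot":[0,0,0],"claw":0.35},{"offset":[0,0,2.5],"rot":[0,0,0],"claw":0.35},{"offset":[0,0,2.2],"rot":[0,0,0],"claw":0.35},{"offset":[0,0,1.1],"rot":[0,0,0],"claw":0.35},{"offset":[0,0,0],"rot":[0,0,0],"claw":0.35}]' && python3 -m handwheel '[{"offset":[0,0,0],"rot":[0,0,0],"claw":0.7},{"offset":[0,0,0],"rot":[0,0,0],"claw":0.9},{"offset":[0,0,0],"rot":[0,0,0],"claw":1},{"offset":[0,0,0],"rot":[0,0,0],"claw":1},{"offset":[0,0,0],"rot":[0,0,0],"claw":1},{"offset":[0,0,0],"rot":[0,0,0],"claw":1}]' 50
```

```text
time_s: 4.62
position: [0.4382, -0.078, 0.1215]
ee_rot: [-0.0, 0.621, 0.784, -0.0]
force: [0.3, -0.3, -0.1]
gripper_width: 0.0604
grasp_force: 0.0
time_s: 5.38
position: [0.4383, -0.0786, 0.1217]
ee_rot: [0.0, 0.621, 0.784, -0.0]
force: [-0.8, 0.2, 1.1]
gripper_width: 0.0154
grasp_force: 50.0
```

```bash
python3 -m handwheel '[{"offset":[0,0,-1],"rot":[0,0,0],"claw":1},{"offset":[0,0,-2],"rot":[0,0,0],"claw":1},{"offset":[0,0,-3],"rot":[0,0,0],"claw":1},{"offset":[0,0,-3],"rot":[0,0,0],"claw":1},{"offset":[0,0,-3],"rot":[0,0,0],"claw":1},{"offset":[0,0,-3],"rot":[0,0,0],"claw":1},{"offset":[2,0,-1],"rot":[0,0,0],"claw":1},{"offset":[2,0,0],"rot":[0,0,0],"claw":1},{"offset":[0,0,0],"rot":[0,0,0],"claw":1}]'
python3 - <<'E'
from h import *
c=optics.read_camera("wrist"); cv2.imwrite("pics/w2.png",c["pixels"][:,:,::-1])
s=env.get_state();M=rot(s["ee_rot"]);p=s["position"];print(p,M.round(3))
f=lambda x,y,z:p+M@np.array([x,y,z])
print("tip,collar pred",proj(c,[f(.16,0,-.008),f(.05,0,-.008)],True).round(1))
# desired tool pose
az=np.radians(66.2);a=np.radians(30);h=np.array([np.cos(az),np.sin(az),0]);X=h*np.cos(a)-np.array([0,0,np.sin(a)])
Y=np.array([np.sin(az),-np.cos(az),0]);Z=np.cross(X,Y);G=np.c_[X,Y,Z];m=np.array([.5884,.2131,.13])
print("mouth approx; axis X",X,"Z",Z)
for back in (.16+.04,.05): 
    t=m-back*X+.008*Z; print("TCP",back,t.round(4),"delta tool now cm",(M.T@(t-p)*100).round(2))
E
```

```text
time_s: 6.5
position: [0.429, -0.039, 0.2832]
ee_rot: [0.001, 0.62, 0.784, 0.0]
force: [-0.2, -1.1, -1.9]
gripper_width: 0.0158
grasp_force: 50.0
[ 0.42911286 -0.03948109  0.28277459] [[-0.23   0.973  0.001]
 [ 0.973  0.23  -0.   ]
 [-0.001  0.001 -1.   ]]
tip,collar pred [[317.4 -52.1]
 [317.3 159.9]]
mouth approx; axis X [ 0.34948048  0.79237832 -0.5       ] Z [-0.20177265 -0.45747983 -0.8660254 ]
TCP 0.2 [0.5169 0.051  0.2231] delta tool now cm [ 6.78 10.62  5.98]
TCP 0.05 [0.5693 0.1698 0.1481] delta tool now cm [17.15 18.45 13.48]
```

View pics/w2.png

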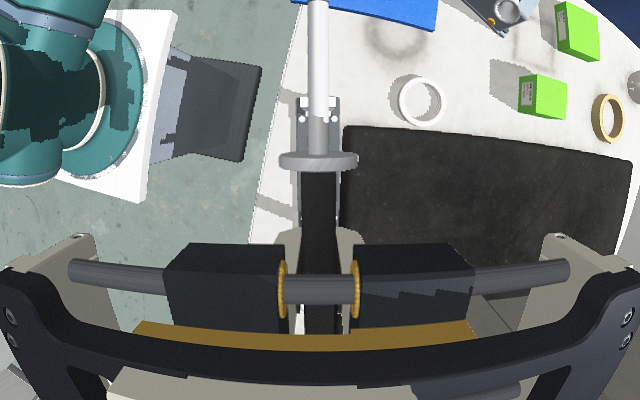

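The wrist view shows the rod gripped centrally: shaft along column 318, collar at (318,160). That matches the prediction. Now I turn and tilt it in front of the tube.

```bash
python3 -m handwheel '[{"offset":[1,0,0],"rot":[0,0,9.25],"claw":1},{"offset":[1,0,0],"rot":[0,0,9.25],"claw":1},{"offset":[1,0,0],"rot":[0,0,9.25],"claw":1},{"offset":[1,1,0],"rot":[0,0,9.25],"claw":1},{"offset":[2,2,0],"rot":[0,0,0],"claw":1},{"offset":[2,1.5,0],"rot":[0,0,0],"claw":1},{"offset":[0,0,0],"rot":[0,-7.5,0],"claw":1},{"offset":[0,0,0],"rot":[0,-7.5,0],"claw":1},{"offset":[0,0,0],"rot":[0,-7.5,0],"claw":1},{"offset":[0,0,0],"rot":[0,-7.5,0],"claw":1},{"offset":[0,0,0],"rot":[0,0,0],"claw":1}]'
cat > g.py <<'E'
from h import *
def goal(m,azd,ad=30):
    az=np.radians(azd);a=np.radians(ad);h=np.array([np.cos(az),np.sin(az),0]);X=h*np.cos(a)-np.array([0,0,np.sin(a)])
    Y=np.array([np.sin(az),-np.cos(az),0]);return np.c_[X,Y,np.cross(X,Y)]
def report(m,azd,backs):
    s=env.get_state();M=rot(s["ee_rot"]);p=s["position"];G=goal(m,azd);print("t",s["time_s"],"p",p.round(4),"force",s["force"].round(1))
    print("rotvec deg",np.degrees(R.from_matrix(M.T@G).as_rotvec()).round(2))
    for b in backs: print(b,"delta tool cm",(M.T@(m-b*G[:,0]+.008*G[:,2]-p)*100).round(2))
    return M,p
E
python3 -c "
from g import *
report(np.array([.5884,.2131,.13]),66.2,(.2,.16,.05))"
```

```text
time_s: 7.92
position: [0.4878, 0.0203, 0.2805]
ee_rot: [0.141, 0.808, 0.529, -0.218]
force: [-0.5, 0.4, -2.1]
gripper_width: 0.0157
grasp_force: 50.0
t 7.925 p [0.4878 0.0203 0.2805] force [-0.5  0.4 -2.1]
rotvec deg [-0.07  0.07  0.18]
0.2 delta tool cm [6.32 1.44 2.97]
0.16 delta tool cm [10.32  1.45  2.97]
0.05 delta tool cm [21.32  1.49  2.95]
```

```bash
python3 -m handwheel '[{"offset":[2,0.4,1],"rot":[0,0,0],"claw":1},{"offset":[2,0.5,1],"rot":[0,0,0],"claw":1},{"offset":[2.3,0.5,1],"rot":[0,0,0],"claw":1},{"offset":[0,0,0],"rot":[0,0,0],"claw":1}]'
python3 - <<'E'
from g import *
M,p=report(np.array([.5884,.2131,.13]),66.2,(.2,.16,.05))
c=optics.read_camera("top");d=optics.read_camera("scene");w=optics.read_camera("wrist")
S=lambda i,x0,y0,x1,y1,s:cv2.resize(i["pixels"][y0:y1,x0:x1,::-1],None,fx=s,fy=s,interpolation=cv2.INTER_CUBIC)
a=S(c,190,150,290,225,4);b=S(d,215,150,315,225,4);e=S(w,220,0,420,150,4)
out=np.zeros((600,800,3),np.uint8);out[:300,:400]=a;out[:300,400:]=b
out[300:600,:400]=S(w,260,40,360,115,4)
out[300:600,400:]=S(w,220,40,420,190,2);cv2.imwrite("pics/m3.png",out)
tip=p+M@[.16,0,-.008];col=p+M@[.05,0,-.008];m=[.5884,.2131,.13]
for n,k,f in(("top",c,0),("scene",d,0),("wrist",w,1)): print(n,proj(k,[tip,col,m],f).round(1).tolist())
E
```

```text
time_s: 8.43
position: [0.5161, 0.0505, 0.2218]
ee_rot: [0.141, 0.809, 0.528, -0.218]
force: [-0.2, -0.4, -2.0]
gripper_width: 0.0153
grasp_force: 50.0
t 8.425 p [0.5161 0.0505 0.2218] force [-0.2 -0.4 -2. ]
rotvec deg [-0.12  0.07  0.12]
0.2 delta tool cm [-0.    0.05 -0.15]
0.16 delta tool cm [ 4.    0.06 -0.15]
0.05 delta tool cm [15.    0.08 -0.17]
top [[242.7, 190.3], [271.2, 200.1], [232.8, 186.4]]
scene [[255.1, 173.8], [269.9, 165.5], [250.3, 175.9]]
wrist [[316.5, -51.9], [316.9, 157.3], [318.2, -106.6]]
```

View pics/m3.png

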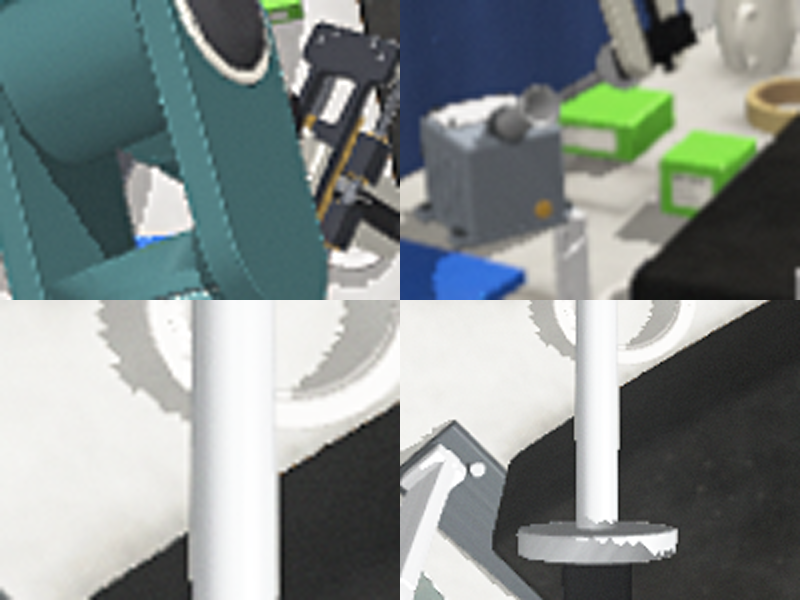

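The picture shows the top view blocked by the arm. In the scene view the shaft runs from the collar at (269,165) to the tip at about (255,173), just in front of the mouth at (250,176), as predicted. I'll refine the tube's yaw using the cover screws from the earlier top crop.

```bash
python3 - <<'E'
from h import *
c=optics.read_camera("top")
T=lambda u,v:atz(c,180+u/4,150+v/4,.091)[:2]
q=[T(80,52),T(117,68),T(85,140),T(47,122)]
az=lambda v:np.degrees(np.arctan2(v[1],v[0]))
for i in range(4):
    v=q[(i+1)%4]-q[i];print(np.linalg.norm(v).round(4),az(v).round(1))
ctr=sum(q)/4;m=np.array([.5884,.2131]);print(ctr,az(ctr-m),"ring2mouth",az(np.array([.6161,.2759])-m))
# tube edge lines at top image
im=cv2.imread("pics/top0.png",0)[150:210,180:245]
lsd=cv2.createLineSegmentDetector(0);L=lsd.detect(cv2.resize(im,None,fx=4,fy=4,interpolation=cv2.INTER_CUBIC))[0][:,0]
for l in L:
    if np.hypot(l[2]-l[0],l[3]-l[1])>30: print(l.round(0),az(T(*l[2:])-T(*l[:2])).round(1))
E
```

```text
0.031 -114.1
0.0596 158.0
0.0322 64.1
0.0586 -23.1
[0.6353642 0.3178643] 65.85404888689911 ring2mouth 66.19854903491164
[199. 122. 166. 114.] 75.4
[178. 236. 239. 233.] -88.3
[120. 127. 131.  98.] -19.4
[168. 110. 181.  79.] -21.7
[ 48. 231.  47. 201.] 3.0
[179. 151. 165. 185.] 157.6
[138. 131. 192. 148.] -109.0
[133. 179. 151. 144.] -25.4
[ 43. 142.  73. 158.] -119.4
[ 78. 156. 131. 179.] -113.6
[117.  57.  75.  39.] 66.8
[241.  57. 202.  59.] 93.6
```

Every estimate gives a yaw of about 66°. Inserting now in stages, watching the force.

```bash
python3 -m handwheel '[{"offset":[1,0.05,-0.15],"rot":[0,0,0],"claw":1},{"offset":[1.5,0,0],"rot":[0,0,0],"claw":1},{"offset":[1.5,0,0],"rot":[0,0,0],"claw":1},{"offset":[1,0,0],"rot":[0,0,0],"claw":1},{"offset":[1,0,0],"rot":[0,0,0],"claw":1},{"offset":[0,0,0],"rot":[0,0,0],"claw":1}]'
python3 - <<'E'
from g import *
M,p=report(np.array([.5884,.2131,.13]),66.2,(.16,.05));s=env.get_state()
print("tool force",(M.T@s["force"]).round(1),"moment",(M.T@s["moment"]).round(2))
E
```

```text
time_s: 9.38
position: [0.5379, 0.0988, 0.1949]
ee_rot: [0.141, 0.809, 0.528, -0.217]
force: [-0.7, -1.1, -1.7]
gripper_width: 0.0157
grasp_force: 50.0
t 9.375 p [0.5379 0.0988 0.1949] force [-0.7 -1.1 -1.7]
rotvec deg [0.01 0.03 0.08]
0.16 delta tool cm [-1.93  0.    0.17]
0.05 delta tool cm [9.07 0.02 0.17]
tool force [-0.3 -0.1  2.1] moment [ 0.07  0.19 -0.04]
```

```bash
python3 -m handwheel '[{"offset":[1,0,0.1],"rot":[0,0,0],"claw":1},{"offset":[1,0,0],"rot":[0,0,0],"claw":1},{"offset":[1,0,0],"rot":[0,0,0],"claw":1},{"offset":[0,0,0],"rot":[0,0,0],"claw":1}]'
cat > r.py <<'E'
from g import *
M,p=report(np.array([.5884,.2131,.13]),66.2,(.16,.05));s=env.get_state()
print("tool force",(M.T@s["force"]).round(1),"moment",(M.T@s["moment"]).round(2))
E
python3 r.py
```

```text
time_s: 9.88
position: [0.5482, 0.1221, 0.1789]
ee_rot: [0.141, 0.809, 0.528, -0.217]
force: [-0.7, -0.5, -1.5]
gripper_width: 0.0158
grasp_force: 50.0
t 9.875 p [0.5482 0.1221 0.1789] force [-0.7 -0.5 -1.5]
rotvec deg [0.   0.04 0.08]
0.16 delta tool cm [-4.94  0.    0.07]
0.05 delta tool cm [6.06 0.02 0.06]
tool force [ 0.1 -0.4  1.7] moment [ 0.06  0.23 -0.07]
```

```bash
python3 -m handwheel '[{"offset":[1,0,0],"rot":[0,0,0],"claw":1},{"offset":[1,0,0],"rot":[0,0,0],"claw":1},{"offset":[1,0,0],"rot":[0,0,0],"claw":1},{"offset":[1,0,0],"rot":[0,0,0],"claw":1},{"offset":[0.8,0,0],"rot":[0,0,0],"claw":1},{"offset":[0,0,0],"rot":[0,0,0],"claw":1}]'
python3 r.py
```

```text
time_s: 10.62
position: [0.5649, 0.1601, 0.1551]
ee_rot: [0.141, 0.809, 0.528, -0.217]
force: [1.0, -0.6, -2.8]
gripper_width: 0.0156
grasp_force: 50.0
t 10.625 p [0.5649 0.1601 0.1551] force [ 1.  -0.6 -2.8]
rotvec deg [0.01 0.03 0.08]
0.16 delta tool cm [-9.72 -0.    0.08]
0.05 delta tool cm [1.28 0.01 0.07]
tool force [1.3 1.1 2.5] moment [ 0.03  0.21 -0.03]
```

```bash
python3 -m handwheel '[{"offset":[0.4,0,0],"rot":[0,0,0],"claw":1},{"offset":[0.3,0,0],"rot":[0,0,0],"claw":1},{"offset":[0.3,0,0],"rot":[0,0,0],"claw":1},{"offset":[0,0,0],"rot":[0,0,0],"claw":1}]'
python3 r.py; python3 -m handwheel '[{"offset":[0.15,0,0],"rot":[0,0,0],"claw":1},{"offset":[0.15,0,0],"rot":[0,0,0],"claw":1},{"offset":[0,0,0],"rot":[0,0,0],"claw":1}]'; python3 r.py
```

```text
time_s: 11.12
position: [0.5683, 0.1677, 0.1505]
ee_rot: [0.141, 0.809, 0.528, -0.217]
force: [0.7, -0.7, -2.0]
gripper_width: 0.0155
grasp_force: 50.0
t 11.125 p [0.5683 0.1677 0.1505] force [ 0.7 -0.7 -2. ]
rotvec deg [0.02 0.01 0.05]
0.16 delta tool cm [-10.68  -0.     0.09]
0.05 delta tool cm [0.32 0.   0.09]
tool force [0.7 1.  1.9] moment [ 0.02  0.27 -0.01]
time_s: 11.5
position: [0.5694, 0.1701, 0.149]
ee_rot: [0.141, 0.809, 0.528, -0.217]
force: [0.8, -0.1, -1.3]
gripper_width: 0.0157
grasp_force: 50.0
t 11.5 p [0.5694 0.1701 0.149 ] force [ 0.8 -0.1 -1.3]
rotvec deg [0.02 0.   0.04]
0.16 delta tool cm [-1.097e+01 -1.000e-02  1.000e-01]
0.05 delta tool cm [0.03 0.   0.1 ]
tool force [0.9 0.8 1. ] moment [ 0.05  0.24 -0.03]
```

Still no axial contact, so I'll push on in 1 mm steps until the force rises.

```bash
for i in 1 2; do :; done; python3 -m handwheel '[{"offset":[0.1,0,0],"rot":[0,0,0],"claw":1},{"offset":[0.1,0,0],"rot":[0,0,0],"claw":1},{"offset":[0,0,0],"rot":[0,0,0],"claw":1}]'; python3 r.py; python3 -m handwheel '[{"offset":[0.1,0,0],"rot":[0,0,0],"claw":1},{"offset":[0.1,0,0],"rot":[0,0,0],"claw":1},{"offset":[0,0,0],"rot":[0,0,0],"claw":1}]'; python3 r.py
```

```text
time_s: 11.88
position: [0.5698, 0.171, 0.1485]
ee_rot: [0.142, 0.809, 0.527, -0.217]
force: [-4.3, -5.1, 1.6]
gripper_width: 0.0158
grasp_force: 50.0
t 11.875 p [0.5698 0.171  0.1485] force [-4.3 -5.1  1.6]
rotvec deg [0.   0.09 0.  ]
0.16 delta tool cm [-11.09   0.     0.12]
0.05 delta tool cm [-0.09  0.    0.11]
tool force [-6.4 -1.8  1.8] moment [ 0.29 -1.02 -0.01]
time_s: 12.25
position: [0.5699, 0.1711, 0.1486]
ee_rot: [0.143, 0.809, 0.526, -0.219]
force: [-14.3, -19.5, 12.1]
gripper_width: 0.016
grasp_force: 50.0
t 12.25 p [0.5699 0.1711 0.1486] force [-14.3 -19.5  12.1]
rotvec deg [-0.05  0.3  -0.08]
0.16 delta tool cm [-1.11e+01  1.00e-02  1.70e-01]
0.05 delta tool cm [-0.1  -0.    0.12]
tool force [-26.5  -5.1   1.4] moment [ 0.84 -3.97 -0.03]
```

```bash
python3 -m handwheel '[{"offset":[0,0,0],"rot":[0,0,0],"claw":1},{"offset":[0,0,0],"rot":[0,0,0],"claw":1}]'
python3 - <<'E'
from h import *
d=optics.read_camera("scene");w=optics.read_camera("wrist")
S=lambda i,x0,y0,x1,y1,s:cv2.resize(i["pixels"][y0:y1,x0:x1,::-1],None,fx=s,fy=s,interpolation=cv2.INTER_CUBIC)
cv2.imwrite("pics/s4.png",np.hstack([S(d,215,140,315,215,4),S(w,220,60,420,210,2)]))
E
```

```text
time_s: 12.5
position: [0.5699, 0.1712, 0.1486]
ee_rot: [0.142, 0.809, 0.526, -0.219]
force: [-12.1, -18.7, 12.1]
gripper_width: 0.0157
grasp_force: 50.0
```

View pics/s4.png

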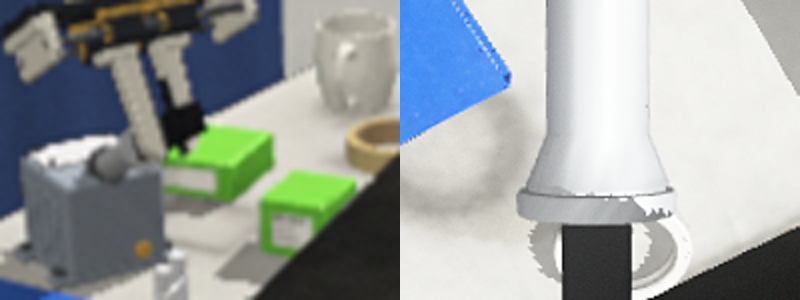

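The picture shows the collar seated flat and centred on the tube's flared mouth (collar at (597,205) in the wrist panel). Pulling it out.

```bash
python3 -m handwheel '[{"offset":[-0.5,0,0],"rot":[0,0,0],"claw":1},{"offset":[-1.2,0,0],"rot":[0,0,0],"claw":1},{"offset":[-1.5,0,0],"rot":[0,0,0],"claw":1},{"offset":[-1.5,0,0],"rot":[0,0,0],"claw":1},{"offset":[-1.5,0,0],"rot":[0,0,0],"claw":1},{"offset":[-1.5,0,0],"rot":[0,0,0],"claw":1},{"offset":[-1.5,0,0],"rot":[0,0,0],"claw":1},{"offset":[-1.5,0,0],"rot":[0,0,0],"claw":1},{"offset":[-1.5,0,0],"rot":[0,0,0],"claw":1},{"offset":[-1.5,0,0],"rot":[0,0,0],"claw":1},{"offset":[-1.5,0,0],"rot":[0,0,0],"claw":1},{"offset":[0,0,0],"rot":[0,0,0],"claw":1}]'
python3 -m handwheel '[{"offset":[0,0,0],"rot":[0,0,0],"claw":1},{"offset":[0,0,0],"rot":[0,0,0],"claw":1},{"offset":[0,0,0],"rot":[0,0,0],"claw":1}]'; python3 r.py
```

```text
time_s: 14.1
position: [0.5176, 0.052, 0.2239]
ee_rot: [0.142, 0.809, 0.527, -0.216]
force: [-0.3, -0.1, -1.3]
gripper_width: 0.0154
grasp_force: 50.0
time_s: 14.48
position: [0.5178, 0.0529, 0.2228]
ee_rot: [0.141, 0.809, 0.528, -0.217]
force: [-0.1, -0.9, -1.6]
gripper_width: 0.0156
grasp_force: 50.0
t 14.475 p [0.5178 0.0529 0.2228] force [-0.1 -0.9 -1.6]
rotvec deg [0.01 0.02 0.07]
0.16 delta tool cm [3.8  0.   0.08]
0.05 delta tool cm [1.48e+01 1.00e-02 8.00e-02]
tool force [0.1 0.3 1.8] moment [0.05 0.28 0.06]
```

```bash
python3 -m handwheel '[{"offset":[-1,0,0],"rot":[0,0,0],"claw":1},{"offset":[0,0,0],"rot":[0,7.5,0],"claw":1},{"offset":[0,0,0],"rot":[0,7.5,0],"claw":1},{"offset":[0,0,0],"rot":[0,7.5,0],"claw":1},{"offset":[0,0,0],"rot":[0,7.5,0],"claw":1},{"offset":[0,0,0],"rot":[0,0,-7],"claw":1},{"offset":[0,0,0],"rot":[0,0,-7],"claw":1},{"offset":[0,0,0],"rot":[0,0,-6],"claw":1},{"offset":[0,0,0],"rot":[0,0,0],"claw":1}]'
python3 - <<'E'
from h import *
s=env.get_state();M=rot(s["ee_rot"]);p=s["position"];print(p,M.round(3))
print((M.T@(np.array([.432,.266,.22])-(p+M@[.16,0,-.008]))*100).round(2))
E
```

```text
time_s: 15.6
position: [0.5141, 0.0444, 0.2284]
ee_rot: [0.0, 0.73, 0.683, 0.0]
force: [-0.2, 0.9, -1.9]
gripper_width: 0.0161
grasp_force: 50.0
[0.51409109 0.04441162 0.22838548] [[ 0.066  0.998  0.   ]
 [ 0.998 -0.066 -0.   ]
 [-0.     0.    -1.   ]]
[ 5.57 -9.66  1.63]
```

```bash
python3 -m handwheel '[{"offset":[1,-2,0],"rot":[0,0,0],"claw":1},{"offset":[1,-2,0.3],"rot":[0,0,0],"claw":1},{"offset":[1,-2,0.4],"rot":[0,0,0],"claw":1},{"offset":[1,-2,0.4],"rot":[0,0,0],"claw":1},{"offset":[1,-1.2,0.3],"rot":[0,0,0],"claw":1},{"offset":[0.6,-0.5,0.2],"rot":[0,0,0],"claw":1},{"offset":[0,0,0],"rot":[0,0,0],"claw":1},{"offset":[0,0,0],"rot":[0,0,0],"claw":1},{"offset":[0,0,0],"rot":[0,0,0],"claw":1},{"offset":[0,0,0],"rot":[0,0,0],"claw":1}]'
python3 - <<'E'
from h import *
s=env.get_state();M=rot(s["ee_rot"]);p=s["position"];print(s["time_s"],p,s["qd"].round(3),"tip",p+M@[.16,0,-.008])
d=optics.read_camera("scene");w=optics.read_camera("wrist")
a=cv2.resize(d["pixels"][110:310,100:420,::-1],(480,300));b=cv2.resize(w["pixels"][:,:,::-1],(320,200))
out=np.zeros((300,800,3),np.uint8);out[:,:480]=a;out[:200,480:]=b;cv2.imwrite("pics/f5.png",out)
E
```

```text
time_s: 16.85
position: [0.4213, 0.1068, 0.2121]
ee_rot: [-0.0, 0.73, 0.683, -0.0]
force: [0.5, 0.4, -2.1]
gripper_width: 0.0158
grasp_force: 50.0
16.85 [0.42133279 0.10681099 0.2120849 ] [ 0.004 -0.003  0.003 -0.     0.    -0.001] tip [0.43188404 0.26646339 0.22007124]
```

View pics/f5.png

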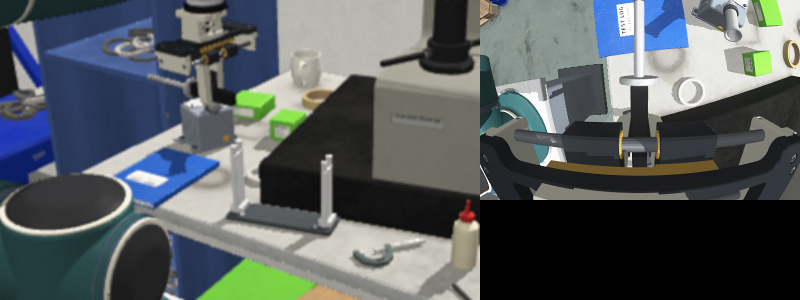

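The rod is held level over the book, with its tip at (152,78) in the scene panel and the book below it around (165,175). The stand is empty and the other loose things have not moved.

```bash
python3 -c "
from workcell import env
print(env.sign_off())"
```

```text
the job is handed in; nothing more can be done
None
```

I pushed the gauge rod into the guide tube until its collar stopped on the mouth, then pulled it out. I handed the job in at about 17 s with the rod held level and still, its tip about 20 cm above the log book; the hand-in gave no verdict.

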